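# Tip the tub of reclaimed door knobs into the crate

### The job

Slide the empty plywood crate along the bench until it stands squarely against the front foot of the tipping stand, under the tub's lip. Then squeeze the trigger of the stand's lever, swing the lever gently right over until all four brass door knobs have dropped into the crate, and swing it gently all the way back and let go so that the catch locks the tub upright again. Leave the vase, the mug and the candlestick where they stand.

Things in the scene. Friction and masses are not known exactly. Their poses are not given: they have to be found in the camera images.
- stand: Tipping stand, grey painted steel, fixed to the bench. Origin on the bench top below the trunnion axis, midway between the uprights; x points the way the tub pours, y along the trunnion axis towards the lever, z up. Base plate 8 mm thick, x -170 to +40, y -115 to +135 mm; its front edge, x = +40, is the front foot. Uprights at y = +-98 mm, trunnion axis at z = 165 mm.
- tub_floor (a point): Centre of the floor, inside, of the galvanised tub in its dark steel cradle (upright: stand x -85, y 0, z 143 mm). The tub is 140 mm wide inside. Upright it spans stand x -159 to +76, z 139 to 230 mm, its sloping front ending in the pouring lip at x +73, z 230. Fully tipped, the lip is at x +81, z 110 mm and the back of the tub stands up to z 330 mm. Turns with the cradle.
- pivot (a point): Point on the trunnion axis in the plane in which the lever swings (stand x 0, y +126, z 165 mm). Axes as the stand's. Beside that plane, at stand y 110 to 117 mm, a fixed steel quadrant of 100 mm radius round the axis has the two notches for the lever's catch.
- lever_grip (a point): Where to grip the lever, 208 mm from the trunnion axis; moves with it. z points up the lever away from the axis, x from the black rubber grip to the steel trigger bar (the way the tub pours), y along the trunnion axis. Grip and trigger reach from 65 mm below to 26 mm above this point along z and are 24 and 20 mm wide in y. The fingers go one on each side in x, pointing down the lever.
- trigger_mid (a point): Point on the trigger bar's outer face level with lever_grip; axes as lever_grip's while the trigger is free. From lever_grip, the rubber grip's outer face is at x -20 mm, the trigger's outer face at x +30 mm free and +20 mm squeezed (50 and 40 mm overall). The bar is hinged 80 mm below lever_grip. Squeezing at lever_grip takes about 6 N to start and 12 N to finish.
- cradle (a joint): Angle of cradle, tub and lever about the trunnion axis: 0 upright, growing as it tips, stop at 1.326 rad (76 degrees). The lever leans 40 degrees back from vertical (away from the pouring side) at 0, and 36 degrees towards the pouring side when fully tipped. Moving it takes a few newtons at the grip. Let go between the two ends, the tub can swing back by its own weight.
- trigger (a joint): Trigger: 0 free, 0.125 rad squeezed against the grip. It must stay squeezed (over 0.1 rad) for the lever to move off either end. Let go, it springs back to under 0.02 rad where the catch drops into the notch at either end of the swing, but stays at about 0.085 rad where the catch rides on the quadrant's rim in between.
- crate: Open plywood crate, 220 (x) x 240 (y) x 80 mm high, walls and floor 9 mm thick, about 0.6 kg. Origin at the centre of its underside, x and y along its sides. It starts empty in front of the stand, turned at most 0.2 rad from the stand's axes. Standing squarely against the front foot its centre is at stand x = 150 mm, y = 0.
- knob0_mid (a point): Centre of a brass door knob: 62 mm long, round head 52 mm across and a 48 mm round plate at the other end, about 0.14 kg. Lies in the tub at the start.
- knob1_mid (a point): A second, equal knob.
- knob2_mid (a point): A third, equal knob.
- knob3_mid (a point): A fourth, equal knob.
- vase: Bystander: clear glass vase, 185 mm tall, 88 mm across. Origin at the centre of its foot.
- mug: Bystander: white mug, 84 mm across, 95 mm tall, handle at +y. Origin at the centre of its foot.
- candlestick: Bystander: brass candlestick, 140 mm tall, foot 90 mm across. Origin at the centre of its foot.
Not all that is in view belongs to the job. Leave any black look-alike of the part that bears knob0_mid alone.

How it is judged (in metres and radians):
On the way, in this order (a step that is already met when the one before it is completed fails the run):
1. the crate stands against the front foot, under the lip (within 25 mm ahead and 30 mm sideways, turned less than 0.14 rad), before the tub is tipped (x of crate in the frame of stand below 0.175 m and y of crate in the frame of stand between -0.03 and 0.03 m and angle between the x axis of crate and the x axis of stand, either way round below 0.14 rad and linear speed of crate below 0.02 m/s and value of joint cradle below 0.1 rad), for 0.1 s.
2. the lever has been swung right over, to within about 4 degrees of the stop (value of joint cradle above 1.26 rad), for 0.1 s.
At the end, for the whole second after the job is handed in: All four knobs lie in the crate; the crate still stands flat under the lip (within 40 mm of the foot, 45 mm sideways) at rest; the cradle is back upright (within 0.05 rad) with its catch dropped into the notch (trigger below 0.05 rad) (value of joint each of cradle, trigger below 0.05 rad and x of crate in the frame of stand below 0.19 m and y of crate in the frame of stand between -0.045 and 0.045 m and angle between crate's own z axis and vertical below 0.1 rad and linear speed of crate below 0.02 m/s and x of knob0_mid in the frame of crate between -0.105 and 0.105 m and y of knob0_mid in the frame of crate between -0.115 and 0.115 m and height (world z) of each of knob0_mid, knob1_mid, knob2_mid, knob3_mid below 0.085 m and x of knob1_mid in the frame of crate between -0.105 and 0.105 m and y of knob1_mid in the frame of crate between -0.115 and 0.115 m and x of knob2_mid in the frame of crate between -0.105 and 0.105 m and y of knob2_mid in the frame of crate between -0.115 and 0.115 m and x of knob3_mid in the frame of crate between -0.105 and 0.105 m and y of knob3_mid in the frame of crate between -0.115 and 0.115 m); the robot touches nothing.
It fails at once if the cradle swings faster than 3 rad/s (thrown over or let fall) (velocity of joint cradle above 3 rad/s or velocity of joint cradle below -3 rad/s).
It fails at once if the vase is shoved more than 20 mm or tipped (distance of vase from where it was at the start of the episode above 0.02 m or angle between vase's own z axis and vertical above 0.3 rad).
It fails at once if the mug is shoved more than 20 mm or tipped (distance of mug from where it was at the start of the episode above 0.02 m or angle between mug's own z axis and vertical above 0.3 rad).
It fails at once if the candlestick is shoved more than 20 mm or tipped (distance of candlestick from where it was at the start of the episode above 0.02 m or angle between candlestick's own z axis and vertical above 0.3 rad).
It also fails if it takes over 67 s, if anything falls off the work surface, if the arm or the gripper's body presses on something with over 40 N, if the wrist force passes 120 N, or if a joint passes its speed limit or range.

### The arm

A 7-joint arm with a two-finger parallel gripper is mounted at the origin on the work surface. World frame = base frame: x ahead of the robot, y to its left, z up, the work surface at z = 0. Lengths are in m, angles in degrees, forces in N, time in s.
With the tool pointing down it reaches from about 0.425 to 1.025 m from the base axis. Payload 9.4 kg.
Tool frame: the origin (TCP) lies on the centre line of the jaws, within the pads' length; the fingertips stand 8 mm ahead of it and the grasp point (between the pads) lies 11 mm behind it; x points along the fingers, y is the direction in which the jaws open and shut, and the axes are right-handed (so a half turn about x gives the same grasp; the last joint's range is limited). The gripper opens to 85 mm and grips with 20 to 120 N. Pads are 22 mm wide; open, the fingers measure 114 mm over their backs; the gripper's body (76 mm by 85 mm) begins 54 mm behind the grasp point. The pads swing forward as they close: fully open they stand 13 mm farther back than shut.
Start: joints at [-79.28, 34.337, -0.143, 91.639, 0.103, 54.024, -4.572], TCP at [0.189, 0.7, 0.239] pointing down, gripper open.
Joint ranges: [-147.43, 147.43], [-19.82, 112.94], [-74.19, 73.91], [6.32, 146.72], [-59.91, 239.91], [6.04, 106.73], [-150.56, 150.56]. Speed limits (degrees/s): [127.2, 127.2, 172.46, 172.46, 180, 180, 180].

### API

Orientations are given as a 3x3 rotation matrix whose columns are the frame's x, y, z axes.
In Python, from plant import manip, imaging, finder gives the robot as it stands.
- The arm moves only by the tool carry_out, never from a script. Its arguments are lists of equal length, an entry for each row: "travel": the shift along the tool's x, y, z in m, a list of three; "twist": the turn, a rotation vector about the tool's x, y, z in degrees, a list of three; "fingers": the closure, from 0 (fully open) to 1 (shut). A call has 1 to 20 rows; each row is the pose to reach, as a shift and turn from the pose measured when the call began, along the tool's axes at that moment; what a row does not reach only later rows make up. A row lasts 1/10 s, in which the tool goes at most 50 mm and 8.59 degrees, less where a joint would pass 70% of its speed; a pose out of reach is approached as far as the arm can. A call with a gripper value outside its range is refused whole. The fingers move at their own pace and stop on an object; the grip force is fixed at half the most. Time passes only in rows, so rows that repeat a pose let the fingers close. It gives the time, the measured TCP pose, the force and the opening at its end, in the units of the state.
- manip.sense(): the state, without advancing time (a new reading comes with each control period).
- imaging.capture(name): name is "side" or "top" or "wrist"; returns a dict with "pixels" (480x640x3 uint8, red, green, blue), "range_z" (480x640 float32, m along the optical axis (not along the pixel's ray), 0 where there is no reading), "K" (3x3 intrinsics, pixels), "distortion" ([k1, k2, p1, p2, k3] as OpenCV has them; the pictures are not rectified), "extrinsics" (4x4, takes a point from camera to world coordinates); the wrist camera has in their place "T_tool_cam" (4x4, takes a point from camera to tool coordinates, whose origin is the TCP and whose axes are the tool frame's). Camera axes: x right, y up, looking along -z (the intrinsics and any distortion apply to the point x, -y, -z); pixel columns grow to the right and rows downward; lengths in m; the calibration is good to about 2 mm. A picture is of the moment at which its call begins: read the wrist's pose just before it.
- manip.job_done(): hands the job in, once; it reports no verdict.
Trained networks look in a picture, given as the dict that the camera call returned (one of the last four; its "shot" number tells which), for a name from the list of things; names that differ only in an ending like _2 or _b are one class to them, and where a whole thing is asked for, a point or a joint stands for the part that bears it (a point fixed in the world has none). Each returns a list of dicts, best first, with "confidence" (0 to 1); they miss things now and then, are a little off and sometimes report something else, mostly with a low value. They report only what shows in the picture. A call takes as long as a camera call. They do not tell look-alikes from the thing itself.
- finder.look_for(picture, name): "bbox" ([left, top, right, bottom] in pixels, round what is visible of it).
The state is a dict: "clock": time; "qpos": joint angles; "dq": joint speeds; "joint_efforts": joint torques, N m; "tool_pos": TCP position; "ee_rot": TCP orientation; "force": force on the tool from outside, world axes, zero at the start; "ft_torque": the same for the moment, N m; "finger_gap": finger opening in m.
Only numpy, scipy, OpenCV 4.12 (cv2) and the standard library are available. Lean on these libraries where they do the work, as an engineer would, in place of code of your own. Each camera call takes 0.05 s, during which the arm holds its last target.

## Working session

There is one attempt and no reset: what is moved stays moved. The work goes in short steps, Python scripts to look and compute and a tool call to move; the robot and the scene stay as the last step left them, time stands still between calls to the robot, and variables do not carry over. Pictures are saved under pics/ and viewed, and the job is handed in when it is done.

Besides the shell and the picture viewer there is one more tool, called after "Call:" by a JSON object that holds its "api" and its "payload". carry_out: Moves the arm, as the interface text tells. Its arguments: {"type":"object","properties":{"travel":{"type":"array"},"twist":{"type":"array"},"fingers":{"type":"array"}},"required":["travel","twist","fingers"]}

```bash
ls; mkdir -p pics; cat > h.py <<'E'
import numpy as np,cv2
from plant import manip,imaging,finder
def save(c,n):
    cv2.imwrite(f'pics/{n}.png',cv2.cvtColor(c['pixels'],cv2.COLOR_RGB2BGR))
def cloud(c,T=None):
    K=c['K'];d=np.array(c['distortion'],float)
    v,u=np.mgrid[0:480,0:640]
    p=cv2.undistortPoints(np.stack([u,v],-1).reshape(-1,1,2).astype(np.float32),np.array(K),d).reshape(480,640,2)
    z=c['range_z']
    P=np.stack([p[...,0]*z,-p[...,1]*z,-z],-1)
    T=np.array(c['extrinsics']) if T is None else T
    W=P@T[:3,:3].T+T[:3,3]
    W[z==0]=np.nan
    return W
def wristT(c,s):
    T=np.eye(4);T[:3,:3]=np.array(s['ee_rot']);T[:3,3]=s['tool_pos'];return T@np.array(c['T_tool_cam'])
E
cat > a.py <<'E'
from h import *
s=manip.sense();print({k:np.round(v,3).tolist() for k,v in s.items()})
for n in['side','top']:
    c=imaging.capture(n);save(c,n+'0');np.savez(n+'0.npz',W=cloud(c),**{k:c[k] for k in('pixels','range_z','K','distortion','extrinsics')})
    print(n,np.round(c['extrinsics'],3).tolist())
    for o in['stand','crate','lever_grip','trigger_mid','tub_floor','knob0_mid','vase','mug','candlestick']:
        print(o,[(np.round(b['bbox']).tolist(),round(b['confidence'],2)) for b in finder.look_for(c,o)])
E
python3 a.py
```

```text
pics
{'clock': 0.0, 'qpos': [-79.279, 34.384, -0.146, 91.681, 0.102, 54.024, -4.571], 'dq': [-0.025, 0.029, -0.063, -0.074, 0.09, 0.036, 0.082], 'joint_efforts': [0.002, -77.644, 1.566, -25.8, 0.012, 0.009, -0.0], 'tool_pos': [0.189, 0.699, 0.238], 'ee_rot': [[-0.0, 0.261, 0.965], [-0.002, 0.965, -0.261], [-1.0, -0.002, 0.0]], 'force': [0.324, 0.301, 0.181], 'ft_torque': [-0.044, 0.001, 0.008], 'finger_gap': 0.085}
side [[-0.913, 0.294, -0.283, 0.269], [-0.408, -0.681, 0.608, 0.76], [-0.014, 0.671, 0.742, 1.116], [0.0, 0.0, 0.0, 1.0]]
stand [([303.0, 140.0, 419.0, 281.0], 0.63)]
crate [([256.0, 285.0, 383.0, 401.0], 0.63), ([403.0, 172.0, 429.0, 216.0], 0.18)]
lever_grip [([310.0, 143.0, 419.0, 242.0], 0.96), ([401.0, 140.0, 418.0, 190.0], 0.68), ([304.0, 142.0, 419.0, 282.0], 0.26)]
trigger_mid [([406.0, 143.0, 416.0, 190.0], 0.91)]
tub_floor [([311.0, 143.0, 425.0, 243.0], 0.78)]
knob0_mid [([330.0, 182.0, 359.0, 202.0], 0.74), ([285.0, 199.0, 310.0, 219.0], 0.7), ([263.0, 224.0, 284.0, 245.0], 0.56)]
vase [([369.0, 150.0, 392.0, 185.0], 0.83), ([258.0, 287.0, 380.0, 404.0], 0.6)]
mug [([294.0, 415.0, 338.0, 478.0], 0.57)]
candlestick [([404.0, 174.0, 428.0, 217.0], 0.83), ([360.0, 196.0, 378.0, 212.0], 0.48)]
top [[0.01, 0.991, -0.135, 0.466], [-1.0, 0.013, 0.02, 0.014], [0.022, 0.135, 0.991, 1.396], [0.0, 0.0, 0.0, 1.0]]
stand [([320.0, 224.0, 447.0, 329.0], 0.79)]
crate [([189.0, 235.0, 286.0, 338.0], 0.91), ([391.0, 266.0, 413.0, 291.0], 0.23)]
lever_grip [([319.0, 227.0, 446.0, 326.0], 0.72), ([394.0, 268.0, 414.0, 292.0], 0.21)]
trigger_mid [([387.0, 316.0, 439.0, 328.0], 0.75)]
tub_floor [([319.0, 221.0, 447.0, 327.0], 0.72)]
knob0_mid [([334.0, 172.0, 362.0, 200.0], 0.82), ([392.0, 234.0, 413.0, 262.0], 0.69)]
vase [([438.0, 247.0, 482.0, 287.0], 0.94), ([318.0, 225.0, 446.0, 329.0], 0.71)]
mug [([110.0, 307.0, 162.0, 343.0], 0.56)]
candlestick [([447.0, 299.0, 484.0, 335.0], 0.72)]
```

View pics/side0.png

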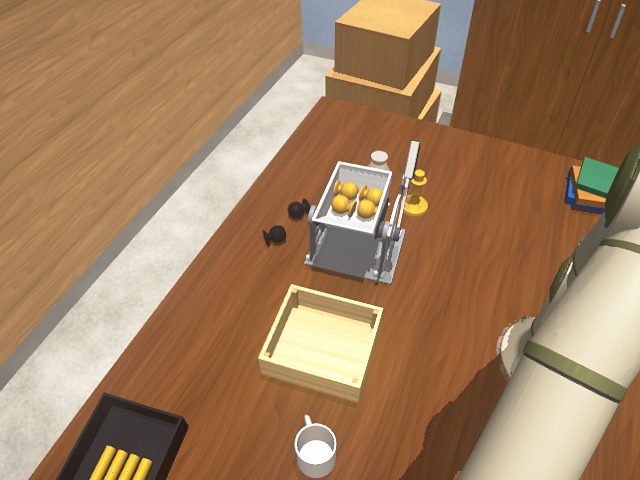

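View pics/top0.png

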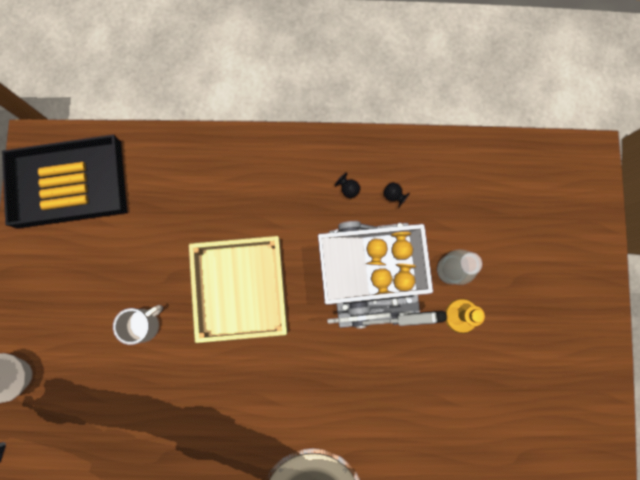

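```bash
cat > b.py <<'E'
from h import *
d=np.load('top0.npz');W=d['W'];px=d['pixels']
def rect(m,name):
    P=W[m][:,:2].astype(np.float32);print(name,len(P),np.round(W[m].mean(0),4),np.round(cv2.minAreaRect(P)[0],4),np.round(cv2.minAreaRect(P)[1],4),cv2.minAreaRect(P)[2])
    print('  pct',np.round(np.percentile(W[m],[1,5,95,99],axis=0),3).tolist())
def box(l,t,r,b):
    m=np.zeros((480,640),bool);m[t:b,l:r]=1;return m
Z=W[...,2]
rect(box(180,228,295,348)&(Z>.07)&(Z<.09),'crate rim')
rect(box(180,228,295,348)&(Z>.05),'crate any')
rect(box(300,205,455,340)&(Z>.22)&(Z<.24),'tub rim')
rect(box(300,205,455,340)&(Z>.003)&(Z<.015),'base')
g=box(385,305,450,335)&(Z>.25);rect(g,'lever hi')
rect(box(325,305,450,335)&(Z>.17),'lever')
for n,b in dict(vase=(432,240,488,293),mug=(105,300,170,350),candle=(444,295,490,340)).items(): 
    rect(box(*b)&(Z>.02),n)
# table z
print('table',np.nanmedian(Z[350:450,400:600]),np.nanmedian(Z[140:160,200:500]))
crop=cv2.resize(px[190:350,180:500],None,fx=2.5,fy=2.5,interpolation=cv2.INTER_CUBIC);cv2.imwrite('pics/topcrop.png',crop[...,::-1])
zc=np.clip(np.nan_to_num(Z[190:350,180:500])/.35*255,0,255).astype(np.uint8)
cv2.imwrite('pics/topz.png',cv2.applyColorMap(cv2.resize(zc,None,fx=2.5,fy=2.5,interpolation=0),cv2.COLORMAP_JET))
E
python3 b.py
```

```text
crate rim 1586 [0.5261 0.1934 0.0799] [0.5258 0.1893] [0.2395 0.22  ] 5.828866004943848
  pct [[0.401, 0.073, 0.071], [0.406, 0.078, 0.074], [0.646, 0.3, 0.085], [0.651, 0.305, 0.086]]
crate any 1841 [0.5284 0.1977 0.0772] [0.5258 0.1893] [0.2395 0.22  ] 5.84877347946167
  pct [[0.401, 0.072, 0.052], [0.406, 0.078, 0.058], [0.646, 0.3, 0.085], [0.651, 0.305, 0.086]]
tub rim 1478 [ 0.5695 -0.1151  0.2295] [ 0.5515 -0.1336] [0.2044 0.2372] 6.583536624908447
  pct [[0.452, -0.252, 0.221], [0.491, -0.247, 0.222], [0.657, -0.014, 0.236], [0.662, -0.009, 0.238]]
base 2650 [ 0.5522 -0.1689  0.0065] [ 0.5787 -0.1676] [0.3518 0.4099] 0.850719690322876
  pct [[0.405, -0.362, 0.003], [0.416, -0.352, 0.003], [0.739, 0.023, 0.014], [0.752, 0.036, 0.015]]
lever hi 689 [ 0.4623 -0.2033  0.3241] [ 0.4616 -0.203 ] [0.0274 0.1104] 1.7345153093338013
  pct [[0.448, -0.255, 0.251], [0.45, -0.249, 0.26], [0.474, -0.163, 0.364], [0.475, -0.152, 0.367]]
lever 1319 [ 0.4626 -0.1559  0.2713] [ 0.4635 -0.143 ] [0.0494 0.23  ] 0.5166558623313904
  pct [[0.443, -0.254, 0.173], [0.448, -0.244, 0.179], [0.481, -0.071, 0.361], [0.488, -0.039, 0.366]]
vase 1112 [ 0.5804 -0.3415  0.1396] [ 0.5761 -0.3137] [0.0839 0.1394] 11.996232032775879
  pct [[0.545, -0.379, 0.023], [0.55, -0.373, 0.032], [0.614, -0.317, 0.188], [0.622, -0.313, 0.19]]
mug 839 [0.4363 0.4355 0.067 ] [0.4346 0.4279] [0.0824 0.1083] 9.866105079650879
  pct [[0.394, 0.382, 0.022], [0.396, 0.392, 0.025], [0.473, 0.479, 0.097], [0.481, 0.481, 0.1]]
candle 506 [ 0.4656 -0.37    0.1084] [ 0.468  -0.3289] [0.0536 0.157 ] 0.34193235635757446
  pct [[0.443, -0.403, 0.02], [0.446, -0.396, 0.021], [0.486, -0.256, 0.336], [0.49, -0.252, 0.344]]
table -3.499219639402362e-05 0.00034647560539302624
```

```bash
python3 -c "
import numpy as np,cv2
d=np.load('side0.npz');p=d['pixels'][130:290,250:450];cv2.imwrite('pics/sidecrop.png',cv2.resize(p,None,fx=3.7,fy=3.7,interpolation=cv2.INTER_CUBIC)[...,::-1])"
```

```text
(no output)
```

View pics/topcrop.png

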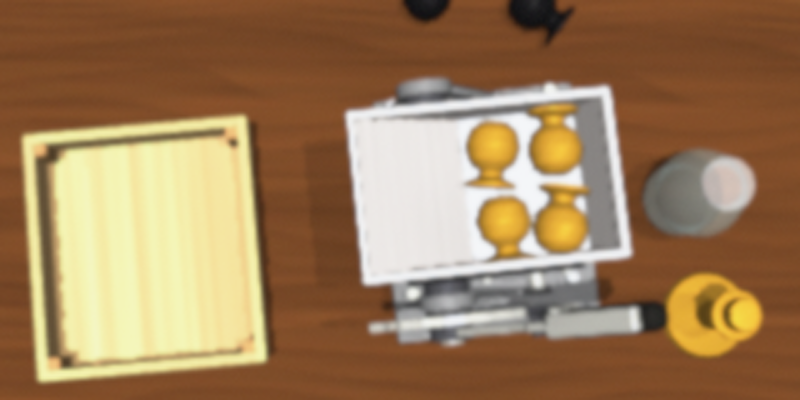

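View pics/sidecrop.png

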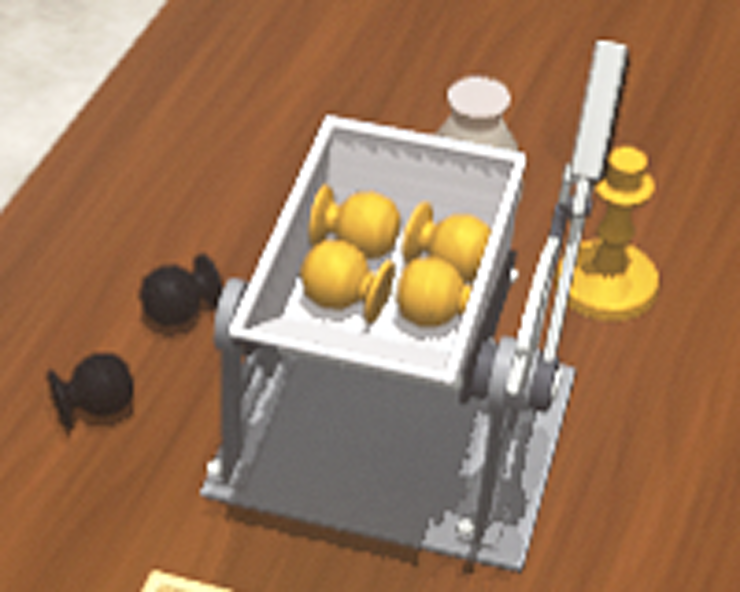

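View pics/topz.png

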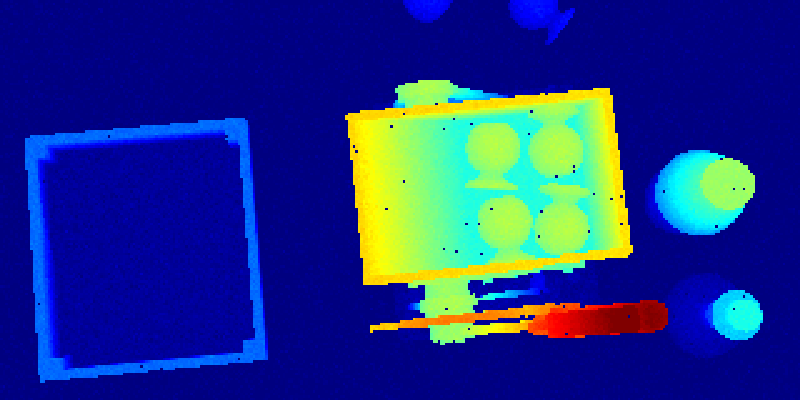

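```bash
cat > c.py <<'E'
from h import *
from scipy.optimize import minimize
d=np.load('top0.npz');W=d['W'];Z=W[...,2]
def comp(l,t,r,b,lo,hi):
    m=np.zeros((480,640),np.uint8);m[t:b,l:r]=((Z>lo)&(Z<hi))[t:b,l:r]
    n,L,S,_=cv2.connectedComponentsWithStats(m,connectivity=8);i=1+np.argmax(S[1:,4]);return W[L==i]
for nm,a in dict(tub=(300,218,455,312,.224,.237),crate=(180,228,295,348,.072,.088)).items():
    P=comp(*a);r=cv2.minAreaRect(P[:,:2].astype(np.float32));print(nm,len(P),P[:,2].mean(),r)
L=W[300:345,380:450];L=L[(L[...,2]>.25)]
c=L.mean(0);u=np.linalg.svd(L-c)[2][0];print('lever',c,u)
# lines of lever in z bins
for z in np.arange(.25,.37,.02):
    q=L[(abs(L[:,2]-z)<.01)];print(round(z,2),len(q),np.round(q.mean(0),4),np.round(np.percentile(q,[3,97],axis=0),3).tolist())
E
python3 c.py
```

```text
tub 1256 0.23007722776615736 ((0.5772706866264343, -0.1306241750717163), (0.15224429965019226, 0.23720332980155945), 6.533623695373535)
crate 1547 0.0801096985775269 ((0.5258143544197083, 0.18928304314613342), (0.23952417075634003, 0.21997284889221191), 5.828866004943848)
lever [ 0.46234935 -0.20186051  0.32255643] [ 0.00614467 -0.656945    0.75391347]
0.25 48 [ 0.468  -0.1579  0.255 ] [[0.464, -0.177, 0.25], [0.474, -0.138, 0.26]]
0.27 39 [ 0.4653 -0.1726  0.272 ] [[0.45, -0.192, 0.261], [0.474, -0.139, 0.279]]
0.29 85 [ 0.462  -0.1777  0.2886] [[0.448, -0.207, 0.28], [0.473, -0.157, 0.3]]
0.31 110 [ 0.4589 -0.1831  0.3104] [[0.448, -0.221, 0.301], [0.472, -0.17, 0.319]]
0.33 131 [ 0.4611 -0.2035  0.3306] [[0.451, -0.254, 0.321], [0.476, -0.185, 0.34]]
0.35 224 [ 0.4631 -0.2275  0.3473] [[0.453, -0.254, 0.341], [0.474, -0.202, 0.359]]
```

```bash
cat >> h.py <<'E'
from scipy.spatial.transform import Rotation as R
def stand(ang=6.53,o=(0.5726,-0.0894)):
    a=np.radians(ang);x=np.array([-np.sin(a),np.cos(a),0]);y=np.array([-np.cos(a),-np.sin(a),0])
    T=np.eye(4);T[:3,0]=x;T[:3,1]=y;T[:3,2]=[0,0,1];T[:2,3]=o;return T
def rel(p,Rt,s=None):
    s=s or manip.sense();R0=np.array(s['ee_rot']);return R0.T@(np.array(p)-s['tool_pos']),R.from_matrix(R0.T@Rt).as_rotvec(degrees=True)
def down(yaxis):
    y=np.array([yaxis[0],yaxis[1],0]);y/=np.linalg.norm(y);x=np.array([0,0,-1.]);return np.stack([x,y,np.cross(x,y)],1)
def st():
    s=manip.sense();print('t',round(s['clock'],2),'q',np.round(s['qpos'],1).tolist(),'p',np.round(s['tool_pos'],4).tolist(),'F',np.round(s['force'],1).tolist(),'gap',round(s['finger_gap'],4));print(np.round(s['ee_rot'],3).tolist());return s
E
python3 -c "
from h import *
a=np.radians(5.83)
for z in(.239,.049):print(rel((.5151,.2943,z),down((-np.sin(a),np.cos(a)))))"
```

```text
(array([ 2.81127026e-04, -3.06628919e-01,  4.20531327e-01]), array([-2.09402444e+01,  3.41681715e-03, -3.33169004e-03]))
(array([ 0.19028113, -0.30664177,  0.42052224]), array([-2.09402444e+01,  3.41681715e-03, -3.33169004e-03]))
```

Call:
{"api": "carry_out", "payload": {"travel": [[0, -0.03, 0.04], [0, -0.06, 0.08], [0, -0.09, 0.12], [0, -0.12, 0.16], [0, -0.15, 0.2], [0, -0.18, 0.245], [0, -0.21, 0.285], [0, -0.24, 0.325], [0, -0.27, 0.37], [0, -0.295, 0.405], [0, -0.3066, 0.4205], [0, -0.3066, 0.4205], [0, -0.3066, 0.4205]], "twist": [[-2, 0, 0], [-4, 0, 0], [-6, 0, 0], [-8, 0, 0], [-10, 0, 0], [-12, 0, 0], [-14, 0, 0], [-16, 0, 0], [-18, 0, 0], [-20, 0, 0], [-20.9, 0, 0], [-20.9, 0, 0], [-20.9, 0, 0]], "fingers": [0, 0, 0, 0, 0, 0, 0, 0, 0, 0, 0, 0, 0]}}

```text
clock: 2.3
tool_pos: [0.5151, 0.2943, 0.2393]
ee_rot: [[-0.0, -0.1, 0.995], [0.0, 0.995, 0.1], [-1.0, 0.0, -0.0]]
force: [-0.3, 0.5, -0.8]
finger_gap: 0.0855
```

```bash
python3 -c "
from h import *
s=st();c=imaging.capture('wrist');save(c,'w1')
W=cloud(c,wristT(c,s));Z=W[...,2];m=(Z>.072)&(Z<.088);P=W[m]
print(len(P),np.nanpercentile(P,[1,50,99],axis=0))
u=np.array([-np.sin(np.radians(5.83)),np.cos(np.radians(5.83))])
print((P[:,:2]-[.5151,.2943])@u*1000)
a=np.radians(5.83);print(rel((.5151,.2943,.049),down((-np.sin(a),np.cos(a)))))
"
```

```text
t 2.3 q [-31.5, 25.3, -5.2, 109.2, 3.1, 45.6, 57.3] p [0.5151, 0.2943, 0.2393] F [-0.3, 0.5, -0.8] gap 0.0855
[[-0.0, -0.1, 0.995], [0.0, 0.995, 0.1], [-1.0, 0.0, -0.0]]
14975 [[0.39722891 0.07258583 0.07241031]
 [0.46279887 0.22614436 0.0794479 ]
 [0.65111894 0.47894597 0.08676173]]
[ -7.18515321  -6.42720825  -5.66025459 ... -38.12771654 -37.03767291
 -36.14765247]
(array([ 0.19035597, -0.00105453,  0.00052561]), array([-0.01137116, -0.00938625, -0.03888886]))
```

View pics/w1.png

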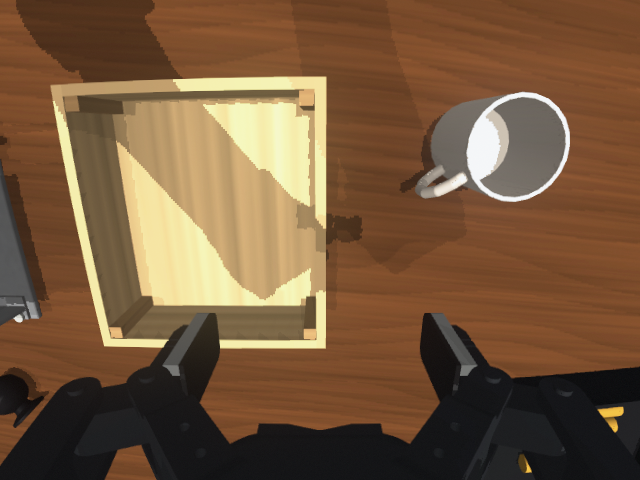

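Call:
{"api": "carry_out", "payload": {"travel": [[0.04, 0, 0], [0.08, 0, 0], [0.12, 0, 0], [0.16, -0.001, 0], [0.185, -0.001, 0], [0.19, -0.001, 0], [0.19, -0.001, 0], [0.19, -0.001, 0], [0.19, -0.001, 0], [0.19, -0.001, 0], [0.19, -0.001, 0], [0.19, -0.001, 0], [0.19, -0.001, 0]], "twist": [[0, 0, 0], [0, 0, 0], [0, 0, 0], [0, 0, 0], [0, 0, 0], [0, 0, 0], [0, 0, 0], [0, 0, 0], [0, 0, 0], [0, 0, 0], [0, 0, 0], [0, 0, 0], [0, 0, 0]], "fingers": [0, 0, 0, 0, 0, 0, 0, 0.5, 1, 1, 1, 1, 1]}}

```text
clock: 3.65
tool_pos: [0.5148, 0.2945, 0.0499]
ee_rot: [[0.0, -0.101, 0.995], [0.001, 0.995, 0.101], [-1.0, 0.001, 0.001]]
force: [-1.5, 0.7, 5.7]
finger_gap: 0.008
```

```bash
python3 -c "
from h import *
s=st();c=imaging.capture('top');save(c,'t2')
T=stand();a=np.radians(6.53)
# crate center target stand (.152,0) ; grasp pt wall at +.1055
print(T@[.152+.1055,0,0,1])
p=(T@[.152+.1055,0,0,1])[:3];p[2]=s['tool_pos'][2];print(rel(p,down(T[:2,0]),s))
"
```

```text
t 3.65 q [-32.9, 40.4, -3.5, 116.7, 5.7, 23.0, 55.0] p [0.5148, 0.2945, 0.0499] F [-1.5, 0.7, 5.7] gap 0.008
[[0.0, -0.101, 0.995], [0.001, 0.995, 0.101], [-1.0, 0.001, 0.001]]
[0.54331622 0.16642945 0.         1.        ]
(array([-0.00014085, -0.13032478,  0.01538153]), array([-0.70585602,  0.0328184 , -0.06555019]))
```

View pics/t2.png

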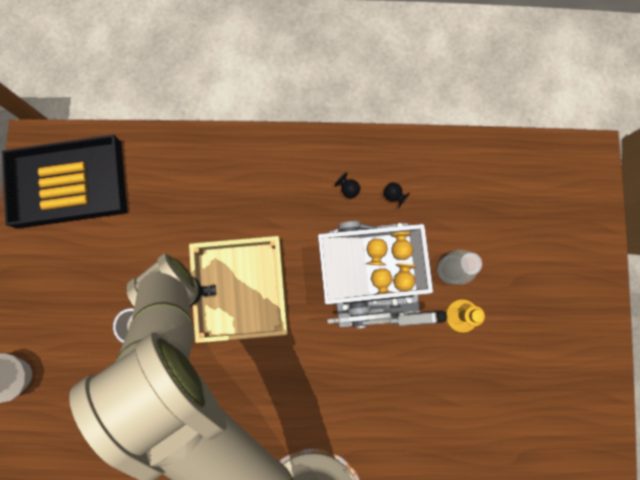

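The jaws hold the crate's left wall (top view, about 208,290). I'll slide it to the foot now.

Call:
{"api": "carry_out", "payload": {"travel": [[0, -0.006, 0.001], [0, -0.016, 0.002], [0, -0.027, 0.004], [0, -0.039, 0.005], [0, -0.051, 0.006], [0, -0.063, 0.008], [0, -0.075, 0.009], [0, -0.087, 0.011], [0, -0.098, 0.012], [0, -0.108, 0.013], [0, -0.116, 0.0145], [0, -0.122, 0.0154], [0, -0.126, 0.0154], [0, -0.129, 0.0154], [0, -0.1305, 0.0154], [0, -0.1305, 0.0154], [0, -0.1305, 0.0154]], "twist": [[0, 0, 0], [0, 0, 0], [0, 0, 0], [-0.2, 0, 0], [-0.3, 0, 0], [-0.4, 0, 0], [-0.5, 0, 0], [-0.6, 0, 0], [-0.7, 0, 0], [-0.7, 0, 0], [-0.7, 0, 0], [-0.7, 0, 0], [-0.7, 0, 0], [-0.7, 0, 0], [-0.7, 0, 0], [-0.7, 0, 0], [-0.7, 0, 0]], "fingers": [1, 1, 1, 1, 1, 1, 1, 1, 1, 1, 1, 1, 1, 1, 1, 1, 1]}}

```text
clock: 5.4
tool_pos: [0.5436, 0.1655, 0.0499]
ee_rot: [[0.001, -0.113, 0.994], [0.001, 0.994, 0.113], [-1.0, 0.001, 0.001]]
force: [1.0, 2.2, 4.0]
finger_gap: 0.0085
```

```bash
python3 -c "
from h import *
s=st();c=imaging.capture('top');save(c,'t3')
W=cloud(c);Z=W[...,2];T=stand();Q=(W-T[:3,3])@T[:3,:3]
c2=imaging.capture('side');save(c2,'s3')
m=(Z>.072)&(Z<.088)&(Q[...,0]<.3)&(Q[...,0]>.02)&(abs(Q[...,1])<.16)
P=Q[m];print(len(P),np.percentile(P,[.5,2,50,98,99.5],axis=0))
print(cv2.minAreaRect(P[:,:2].astype(np.float32)))
"
```

```text
t 5.4 q [-19.1, 39.5, -5.2, 119.9, 9.2, 20.9, 64.8] p [0.5436, 0.1655, 0.0499] F [1.0, 2.2, 4.0] gap 0.0085
[[0.001, -0.113, 0.994], [0.001, 0.994, 0.113], [-1.0, 0.001, 0.001]]
773 [[ 0.025708   -0.11987088  0.07226345]
 [ 0.0411899  -0.11939236  0.07358453]
 [ 0.1346291  -0.10597644  0.08007785]
 [ 0.25700062  0.11768392  0.08554238]
 [ 0.25943947  0.1181424   0.08659649]]
((0.14219783246517181, -0.0009001120924949646), (0.23590031266212463, 0.23833274841308594), 0.02105085924267769)
```

View pics/t3.png

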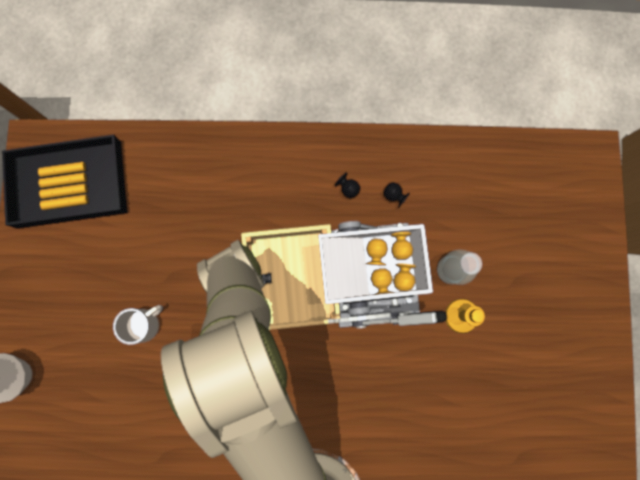

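View pics/s3.png

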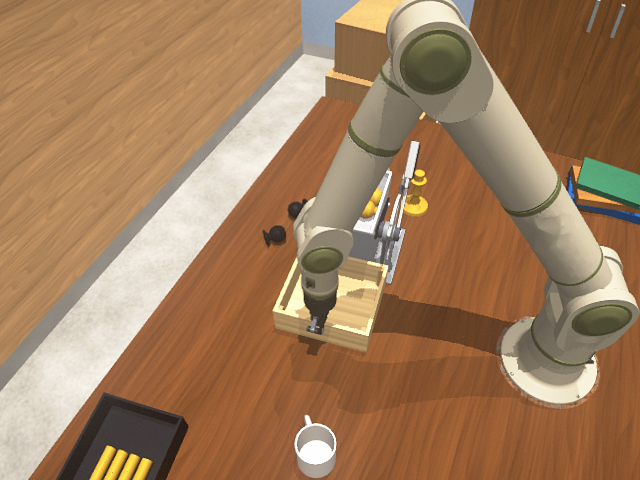

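The crate stands at stand (0.150, 0), square. Now I'll release it and rise.

Call:
{"api": "carry_out", "payload": {"travel": [[0, 0, 0], [0, 0, 0], [0, 0, 0], [0, 0, 0], [0, 0, 0], [-0.02, 0, 0], [-0.05, 0, 0], [-0.1, 0, 0], [-0.15, 0, 0], [-0.2, 0, 0], [-0.25, 0, 0], [-0.3, 0, 0], [-0.34, 0, 0], [-0.35, 0, 0], [-0.35, 0, 0]], "twist": [[0, 0, 0], [0, 0, 0], [0, 0, 0], [0, 0, 0], [0, 0, 0], [0, 0, 0], [0, 0, 0], [0, 0, 0], [0, 0, 0], [0, 0, 0], [0, 0, 0], [0, 0, 0], [0, 0, 0], [0, 0, 0], [0, 0, 0]], "fingers": [0.5, 0, 0, 0, 0, 0, 0, 0, 0, 0, 0, 0, 0, 0, 0]}}

```text
clock: 7.0
tool_pos: [0.5437, 0.1653, 0.4015]
ee_rot: [[0.004, -0.113, 0.994], [0.002, 0.994, 0.113], [-1.0, 0.001, 0.004]]
force: [-0.3, 0.2, -0.8]
finger_gap: 0.0853
```

```bash
cat >> h.py <<'E'
def lev(phi,r=.197,dx=0.,dy=0.,T=None):
    # phi cradle angle deg; returns TCP pose world; tool x down the lever; tool y = lever x
    T=stand() if T is None else T
    b=np.radians(-40+phi) # lean towards +x
    zl=np.array([np.sin(b),0,np.cos(b)]);xl=np.array([np.cos(b),0,-np.sin(b)])
    p=np.array([0,.126+dy,.165])+zl*r+xl*dx
    X=-zl;Y=xl;Rl=np.stack([X,Y,np.cross(X,Y)],1)
    return T[:3,:3]@p+T[:3,3],T[:3,:3]@Rl
E
python3 -c "
from h import *
s=st()
for r in(.35,.197):
  p,Rt=lev(0,r);print(p,[np.round(v,4) for v in rel(p,Rt,s)])
"
```

```text
t 7.0 q [-15.4, 15.1, -9.5, 100.2, 2.7, 64.8, 70.8] p [0.5437, 0.1653, 0.4015] F [-0.3, 0.2, -0.8] gap 0.0853
[[0.004, -0.113, 0.994], [0.002, 0.994, 0.113], [-1.0, 0.001, 0.004]]
[ 0.47300244 -0.32724527  0.43311556] [array([-0.0326, -0.4814, -0.1257]), array([3.00000e-02, 2.30200e-01, 3.99322e+01])]
[ 0.46181813 -0.2295368   0.31591076] [array([ 0.0847, -0.3832, -0.1262]), array([3.00000e-02, 2.30200e-01, 3.99322e+01])]
```

Call:
{"api": "carry_out", "payload": {"travel": [[-0.02, -0.03, -0.006], [-0.04, -0.06, -0.012], [-0.06, -0.1, -0.02], [-0.08, -0.14, -0.03], [-0.09, -0.18, -0.04], [-0.1, -0.22, -0.05], [-0.1, -0.26, -0.06], [-0.1, -0.3, -0.075], [-0.1, -0.34, -0.09], [-0.1, -0.38, -0.1], [-0.1, -0.42, -0.11], [-0.08, -0.46, -0.12], [-0.05, -0.48, -0.1257], [-0.033, -0.4814, -0.1257], [-0.033, -0.4814, -0.1257], [-0.033, -0.4814, -0.1257], [-0.033, -0.4814, -0.1257]], "twist": [[0, 0, 0], [0, 0, 2], [0, 0, 5], [0, 0, 8], [0, 0, 11], [0, 0, 14], [0, 0, 18], [0, 0, 22], [0, 0, 26], [0, 0, 30], [0, 0, 34], [0, 0, 38], [0, 0, 40], [0, 0, 40], [0, 0, 40], [0, 0, 40], [0, 0, 40]], "fingers": [0, 0, 0, 0, 0, 0, 0, 0, 0, 0, 0, 0, 0, 0, 0, 0, 0]}}

```text
clock: 8.7
tool_pos: [0.4737, -0.3259, 0.435]
ee_rot: [[-0.07, -0.092, 0.993], [0.639, 0.761, 0.115], [-0.766, 0.643, 0.006]]
force: [0.7, -0.4, -0.0]
finger_gap: 0.0855
```

```bash
cat > l.py <<'E'
from h import *
s=st();c=imaging.capture('wrist');save(c,'w4')
W=cloud(c,wristT(c,s));T=stand();Q=(W-T[:3,3])@T[:3,:3]
for n in('lever_grip','trigger_mid'):print(n,[(np.round(b['bbox']).tolist(),round(b['confidence'],2)) for b in finder.look_for(c,n)])
# lever coordinates
d=Q-np.array([0,.126,.165]);b=np.radians(-40)
lz=d[...,0]*np.sin(b)+d[...,2]*np.cos(b);lx=d[...,0]*np.cos(b)-d[...,2]*np.sin(b);ly=d[...,1]
for lo in np.arange(.12,.25,.02):
    m=(lz>lo)&(lz<lo+.02)&(abs(lx)<.06)&(abs(ly)<.035)
    print(round(lo,2),m.sum(),np.round(np.percentile(lx[m],[2,50,98]),4) if m.sum()>5 else'',np.round(np.percentile(ly[m],[2,50,98]),4) if m.sum()>5 else'')
m=(lz>.12)&(lz<.25)&(abs(lx)<.06)&(abs(ly)<.035);print('max lz',np.percentile(lz[m],99))
p,Rt=lev(0,.197);print([np.round(v,4) for v in rel(p,Rt,s)])
E
python3 l.py
```

```text
t 8.7 q [38.8, 29.2, 6.0, 83.7, -27.1, 99.7, 144.8] p [0.4737, -0.3259, 0.435] F [0.7, -0.4, -0.0] gap 0.0855
[[-0.07, -0.092, 0.993], [0.639, 0.761, 0.115], [-0.766, 0.643, 0.006]]
lever_grip [([216.0, 183.0, 388.0, 386.0], 0.85), ([246.0, 262.0, 272.0, 304.0], 0.39), ([248.0, 304.0, 273.0, 356.0], 0.34)]
trigger_mid [([334.0, 201.0, 368.0, 249.0], 0.71)]
0.12 184 [0.0118 0.0202 0.0276] [-0.0065  0.001   0.0055]
0.14 270 [-0.0096  0.0197  0.0337] [-0.0153 -0.0041  0.0095]
0.16 211 [-0.0116  0.0084  0.0351] [-0.0077  0.0074  0.0097]
0.18 249 [-0.0116  0.0079  0.0352] [-0.0067  0.0074  0.0096]
0.2 289 [-0.0113  0.0074  0.0354] [-0.0067  0.0075  0.0097]
0.22 1251 [-0.0117  0.0042  0.036 ] [-0.0104  0.0006  0.0094]
0.24 0  
max lz 0.23379616260533045
[array([ 0.1536, -0.0021, -0.0014]), array([0.2696, 0.2072, 0.0018])]
```

View pics/w4.png

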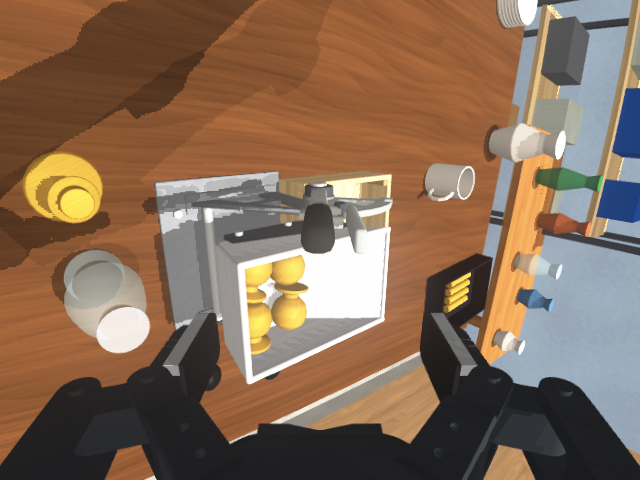

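```bash
cat > m.py <<'E'
from h import *
T=stand()
for n in('top0','side0'):
    W=np.load(n+'.npz')['W'];Q=(W-T[:3,3])@T[:3,:3]
    d=Q-np.array([0,.126,.165]);b=np.radians(-40)
    lz=d[...,0]*np.sin(b)+d[...,2]*np.cos(b);lx=d[...,0]*np.cos(b)-d[...,2]*np.sin(b);ly=d[...,1]
    for lo in np.arange(.12,.25,.02):
        m=(lz>lo)&(lz<lo+.02)&(abs(lx)<.06)&(abs(ly)<.035)
        print(n,round(lo,2),m.sum(),np.round(np.percentile(lx[m],[2,20,50,80,98]),4) if m.sum()>5 else'',np.round(np.percentile(ly[m],[2,50,98]),4) if m.sum()>5 else'')
    m=(Q[...,2]>.225)&(Q[...,2]<.236)&(abs(Q[...,1])<.06)&(Q[...,0]>-.2)&(Q[...,0]<.1)
    print('rim x',np.percentile(Q[m][:,0],[.5,2,98,99.5]))
    # knob-free: trunnion boss, base plate edges
    m=(Q[...,2]>.004)&(Q[...,2]<.013)&(abs(Q[...,1])<.16)&(Q[...,0]>-.2)&(Q[...,0]<.06)
    for y in np.arange(-.11,.14,.02):
        k=m&(abs(Q[...,1]-y)<.01);print('  base',round(y,2),k.sum(),np.round(np.percentile(Q[k][:,0],[1,99]),3) if k.sum()>5 else '')
E
python3 m.py
```

```text
top0 0.12 63 [0.0017 0.0075 0.0274 0.0332 0.0358] [-0.0183 -0.004   0.0052]
top0 0.14 99 [0.0004 0.0062 0.0345 0.0367 0.0383] [-0.0168 -0.0063  0.0103]
top0 0.16 88 [0.0036 0.0341 0.0357 0.0374 0.0389] [-0.0131 -0.0033  0.0083]
top0 0.18 100 [0.005  0.0334 0.0363 0.038  0.0397] [-0.0132 -0.0022  0.0102]
top0 0.2 98 [0.0038 0.0333 0.0359 0.0377 0.0404] [-0.0127 -0.0029  0.0097]
top0 0.22 207 [-0.0053  0.0046  0.0126  0.0371  0.0398] [-0.0125 -0.0017  0.0096]
top0 0.24 0  
rim x [-0.15934501 -0.15885565  0.07620753  0.07655541]
  base -0.11 93 [-0.194  0.047]
  base -0.09 0 
  base -0.07 0 
  base -0.05 0 
  base -0.03 0 
  base -0.01 0 
  base 0.01 0 
  base 0.03 0 
  base 0.05 0 
  base 0.07 69 [-0.189  0.044]
  base 0.09 259 [-0.192  0.054]
  base 0.11 198 [-0.193  0.048]
  base 0.13 111 [-0.095  0.045]
side0 0.12 69 [0.0024 0.0064 0.0273 0.0347 0.0375] [-0.0146 -0.0014  0.0083]
side0 0.14 83 [0.0025 0.0255 0.0361 0.0388 0.0416] [-0.0131  0.0019  0.0124]
side0 0.16 84 [0.0041 0.0338 0.0371 0.0394 0.0426] [-0.0081  0.0033  0.0129]
side0 0.18 82 [0.0037 0.0332 0.0366 0.0398 0.0425] [-0.0084  0.0031  0.0125]
side0 0.2 84 [0.0041 0.0334 0.0372 0.0394 0.0419] [-0.0082  0.003   0.0132]
side0 0.22 51 [0.0034 0.0324 0.0368 0.0399 0.0421] [-0.008   0.0018  0.0106]
side0 0.24 0  
rim x [-0.15899028 -0.15677053  0.07700552  0.07717322]
  base -0.11 55 [-0.092  0.058]
  base -0.09 127 [-0.113  0.052]
  base -0.07 257 [-0.114  0.056]
  base -0.05 268 [-0.116  0.052]
  base -0.03 262 [-0.116  0.056]
  base -0.01 263 [-0.114  0.056]
  base 0.01 265 [-0.114  0.054]
  base 0.03 261 [-0.115  0.054]
  base 0.05 274 [-0.111  0.053]
  base 0.07 268 [-0.141  0.046]
  base 0.09 77 [-0.078  0.054]
  base 0.11 171 [-0.138  0.041]
  base 0.13 304 [-0.195  0.047]
```

```bash
python3 -c "
from h import *
s=st()
for r in(.27,.197):
  p,Rt=lev(1.5,r);print([np.round(v,4) for v in rel(p,Rt,s)])
"
```

```text
t 8.85 q [38.8, 29.2, 6.0, 83.7, -27.1, 99.7, 144.9] p [0.4734, -0.3264, 0.4349] F [-0.1, 0.2, 0.7] gap 0.0855
[[-0.069, -0.091, 0.993], [0.639, 0.761, 0.114], [-0.766, 0.642, 0.006]]
[array([ 0.081 ,  0.0053, -0.0008]), array([ 0.2344,  0.2345, -1.4673])]
[array([ 0.1539,  0.0035, -0.0011]), array([ 0.2344,  0.2345, -1.4673])]
```

Call:
{"api": "carry_out", "payload": {"travel": [[0.02, 0.004, -0.001], [0.045, 0.0055, -0.001], [0.07, 0.0055, -0.001], [0.095, 0.005, -0.001], [0.12, 0.0045, -0.001], [0.14, 0.004, -0.001], [0.15, 0.0035, -0.001], [0.154, 0.0035, -0.001], [0.154, 0.0035, -0.001]], "twist": [[0.1, 0.1, -1], [0.2, 0.2, -1.5], [0.2, 0.2, -1.5], [0.2, 0.2, -1.5], [0.2, 0.2, -1.5], [0.2, 0.2, -1.5], [0.2, 0.2, -1.5], [0.2, 0.2, -1.5], [0.2, 0.2, -1.5]], "fingers": [0, 0, 0, 0, 0, 0, 0, 0, 0]}}

```text
clock: 9.75
tool_pos: [0.4616, -0.2256, 0.3196]
ee_rot: [[-0.07, -0.09, 0.993], [0.618, 0.778, 0.114], [-0.783, 0.622, 0.001]]
force: [0.1, 1.0, 0.9]
finger_gap: 0.0853
```

```bash
python3 -c "
from h import *
s=st();c=imaging.capture('wrist');save(c,'w5');c=imaging.capture('side');save(c,'s5')
p,Rt=lev(1.5,.197);print([np.round(v,4) for v in rel(p,Rt,s)])
"
```

```text
t 9.75 q [34.1, 27.9, 3.0, 102.5, -28.7, 79.8, 146.5] p [0.4616, -0.2256, 0.3196] F [0.1, 1.0, 0.9] gap 0.0853
[[-0.07, -0.09, 0.993], [0.618, 0.778, 0.114], [-0.783, 0.622, 0.001]]
[array([ 0.0004, -0.0002, -0.0003]), array([0.0652, 0.0518, 0.0647])]
```

View pics/w5.png

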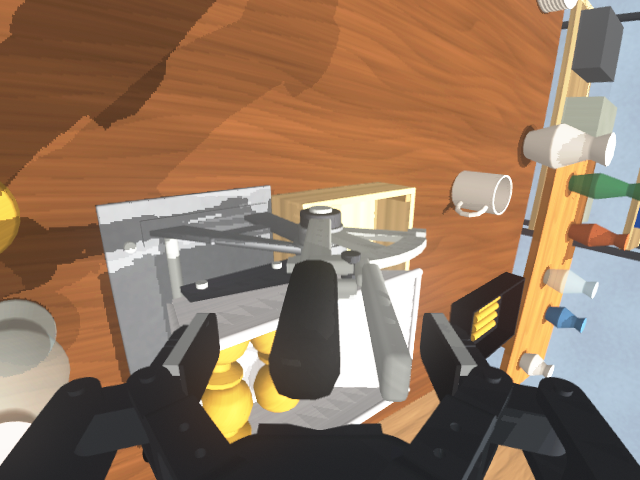

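View pics/s5.png

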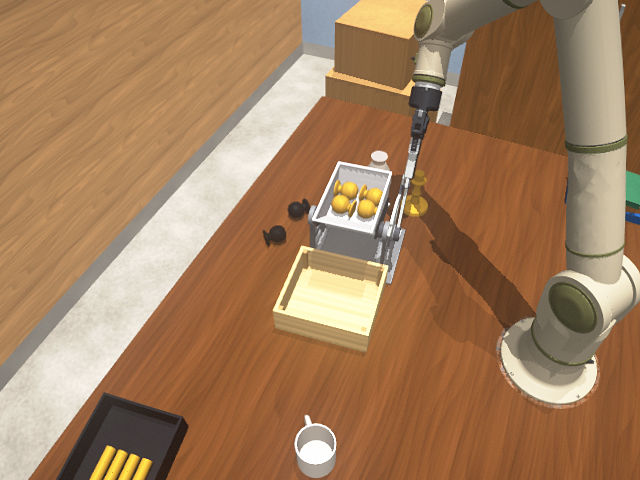

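Call:
{"api": "carry_out", "payload": {"travel": [[0, 0.003, 0], [0, 0.003, 0], [0, 0.003, 0], [0, 0.003, 0], [0, 0.003, 0], [0, 0.003, 0], [0, 0.003, 0], [0, 0.003, 0]], "twist": [[0, 0, 0], [0, 0, 0], [0, 0, 0], [0, 0, 0], [0, 0, 0], [0, 0, 0], [0, 0, 0], [0, 0, 0]], "fingers": [0, 0.3, 0.6, 1, 1, 1, 1, 1]}}

```text
clock: 10.65
tool_pos: [0.4619, -0.2238, 0.3236]
ee_rot: [[-0.067, -0.09, 0.994], [0.619, 0.777, 0.112], [-0.782, 0.623, 0.004]]
force: [1.1, -4.4, 13.4]
finger_gap: 0.04
```

```bash
python3 -c "
from h import *
s=st();c=imaging.capture('wrist');save(c,'w6')
p,Rt=lev(1.5,.197);print([np.round(v,4) for v in rel(p,Rt,s)])
"
```

```text
t 10.65 q [34.0, 27.6, 3.0, 102.5, -28.9, 80.1, 146.3] p [0.4619, -0.2238, 0.3236] F [1.1, -4.4, 13.4] gap 0.04
[[-0.067, -0.09, 0.994], [0.619, 0.777, 0.112], [-0.782, 0.623, 0.004]]
[array([ 0.0024, -0.0041, -0.0007]), array([ 0.0723,  0.2174, -0.0233])]
```

View pics/w6.png

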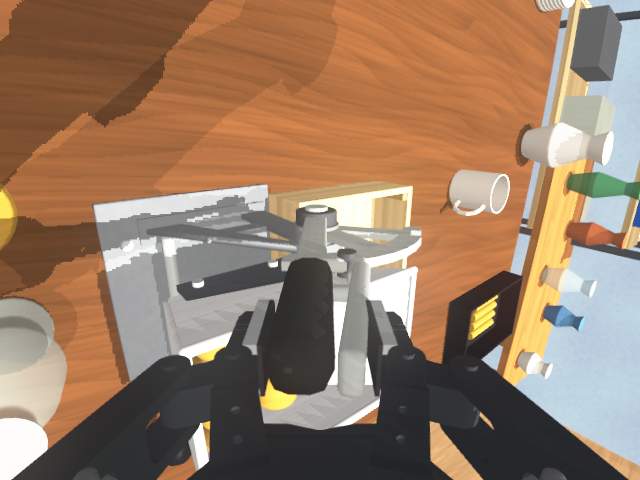

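```bash
cat > sw.py <<'E'
from h import *
import sys
s=st();T=stand();R0=np.array(s['ee_rot']);p0=np.array(s['tool_pos'])
c=(T@[0,.126,.165,1])[:3]
if len(sys.argv)>2: c=c+T[:3,:3]@np.array([float(sys.argv[2]),0,float(sys.argv[3])])
for d in eval(sys.argv[1]):
    Q=R.from_rotvec(np.radians(d)*T[:3,1]).as_matrix()
    p=c+Q@(p0-c);print(d,np.round(R0.T@(p-p0),4).tolist(),np.round(R.from_matrix(R0.T@Q@R0).as_rotvec(degrees=True),2).tolist())
q=T[:3,:3].T@(p0-c);X=T[:3,:3].T@R0[:,0];print('stand rel pivot',np.round(q,4),'polar',np.hypot(q[0],q[2]),np.degrees(np.arctan2(q[0],q[2])),'tool lean',np.degrees(np.arctan2(-X[0],-X[2])))
E
python3 sw.py 'range(2,21,2)'
```

```text
t 10.7 q [34.0, 27.6, 3.0, 102.5, -28.9, 80.1, 146.3] p [0.4619, -0.2238, 0.3236] F [0.6, -5.1, 13.3] gap 0.0397
[[-0.067, -0.09, 0.994], [0.619, 0.777, 0.112], [-0.782, 0.623, 0.004]]
2 [0.0003, 0.007, 0.0] [-0.01, 0.0, -2.0]
4 [0.0008, 0.0139, 0.0] [-0.01, 0.0, -4.0]
6 [0.0015, 0.0208, 0.0] [-0.02, 0.01, -6.0]
8 [0.0025, 0.0277, 0.0] [-0.03, 0.01, -8.0]
10 [0.0038, 0.0346, 0.0] [-0.04, 0.01, -10.0]
12 [0.0052, 0.0414, 0.0] [-0.04, 0.01, -12.0]
14 [0.0069, 0.0481, 0.0] [-0.05, 0.02, -14.0]
16 [0.0089, 0.0548, 0.0] [-0.06, 0.02, -16.0]
18 [0.011, 0.0614, 0.0] [-0.07, 0.02, -18.0]
20 [0.0134, 0.068, 0.0] [-0.07, 0.02, -20.0]
stand rel pivot [-0.121  -0.0007  0.1586] polar 0.19948511036294558 -37.33286319400489 tool lean -38.52430290352309
```

Call:
{"api": "carry_out", "payload": {"travel": [[0.0003, 0.007, 0], [0.0008, 0.0139, 0], [0.0015, 0.0208, 0], [0.0025, 0.0277, 0], [0.0038, 0.0346, 0], [0.0052, 0.0414, 0], [0.0069, 0.0481, 0], [0.0089, 0.0548, 0], [0.011, 0.0614, 0], [0.0134, 0.068, 0], [0.0134, 0.068, 0]], "twist": [[0, 0, -2], [0, 0, -4], [0, 0, -6], [0, 0, -8], [0, 0, -10], [0, 0, -12], [0, 0, -14], [0, 0, -16], [0, 0, -18], [0, 0, -20], [0, 0, -20]], "fingers": [1, 1, 1, 1, 1, 1, 1, 1, 1, 1, 1]}}

```text
clock: 11.8
tool_pos: [0.4546, -0.1606, 0.3566]
ee_rot: [[-0.032, -0.111, 0.993], [0.315, 0.942, 0.115], [-0.948, 0.317, 0.005]]
force: [-0.4, 1.5, 4.3]
finger_gap: 0.0395
```

```bash
python3 sw.py 'list(range(2,19,2))'; python3 -c "
from h import *
c=imaging.capture('side');save(c,'s7')"
```

```text
t 11.8 q [20.4, 14.8, 3.6, 109.8, -18.6, 66.1, 129.8] p [0.4546, -0.1606, 0.3566] F [-0.4, 1.5, 4.3] gap 0.0395
[[-0.032, -0.111, 0.993], [0.315, 0.942, 0.115], [-0.948, 0.317, 0.005]]
2 [0.0003, 0.007, 0.0] [-0.01, 0.01, -2.0]
4 [0.0009, 0.0139, 0.0] [-0.02, 0.01, -4.0]
6 [0.0018, 0.0209, 0.0001] [-0.03, 0.02, -6.0]
8 [0.0028, 0.0278, 0.0001] [-0.04, 0.02, -8.0]
10 [0.0041, 0.0346, 0.0001] [-0.04, 0.03, -10.0]
12 [0.0057, 0.0414, 0.0001] [-0.05, 0.03, -12.0]
14 [0.0075, 0.0482, 0.0001] [-0.06, 0.04, -14.0]
16 [0.0095, 0.0549, 0.0001] [-0.07, 0.04, -16.0]
18 [0.0118, 0.0615, 0.0001] [-0.08, 0.05, -18.0]
stand rel pivot [-0.0573 -0.0007  0.1916] polar 0.20003044034259815 -16.651952466231076 tool lean -18.48458492344097
```

View pics/s7.png

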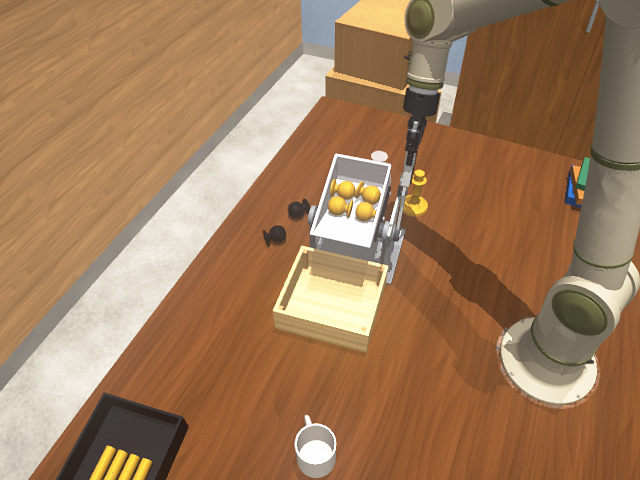

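```bash
python3 sw.py 'list(range(2,37,2))' | awk 'NR>2'
```

```text
2 [0.0003, 0.007, 0.0] [-0.01, 0.0, -2.0]
4 [0.0009, 0.0139, 0.0] [-0.02, 0.01, -4.0]
6 [0.0017, 0.0209, 0.0] [-0.03, 0.01, -6.0]
8 [0.0028, 0.0278, 0.0] [-0.04, 0.02, -8.0]
10 [0.0041, 0.0346, 0.0] [-0.04, 0.02, -10.0]
12 [0.0056, 0.0414, 0.0001] [-0.05, 0.02, -12.0]
14 [0.0074, 0.0482, 0.0001] [-0.06, 0.03, -14.0]
16 [0.0094, 0.0549, 0.0001] [-0.07, 0.03, -16.0]
18 [0.0116, 0.0615, 0.0001] [-0.08, 0.03, -18.0]
20 [0.0141, 0.068, 0.0001] [-0.09, 0.04, -20.0]
22 [0.0168, 0.0744, 0.0001] [-0.1, 0.04, -22.0]
24 [0.0197, 0.0808, 0.0001] [-0.11, 0.05, -24.0]
26 [0.0228, 0.087, 0.0001] [-0.11, 0.05, -26.0]
28 [0.0262, 0.0931, 0.0001] [-0.12, 0.05, -28.0]
30 [0.0297, 0.0991, 0.0001] [-0.13, 0.06, -30.0]
32 [0.0335, 0.105, 0.0001] [-0.14, 0.06, -32.0]
34 [0.0375, 0.1108, 0.0] [-0.15, 0.07, -34.0]
36 [0.0416, 0.1164, 0.0] [-0.16, 0.07, -36.0]
stand rel pivot [-0.058  -0.0007  0.1914] polar 0.19996416881841172 -16.85298179175854 tool lean -18.543977827507494
```

Call:
{"api": "carry_out", "payload": {"travel": [[0.0003, 0.007, 0], [0.0009, 0.0139, 0], [0.0017, 0.0209, 0], [0.0028, 0.0278, 0], [0.0041, 0.0346, 0], [0.0056, 0.0414, 0], [0.0074, 0.0482, 0], [0.0094, 0.0549, 0], [0.0116, 0.0615, 0], [0.0141, 0.068, 0], [0.0168, 0.0744, 0], [0.0197, 0.0808, 0], [0.0228, 0.087, 0], [0.0262, 0.0931, 0], [0.0297, 0.0991, 0], [0.0335, 0.105, 0], [0.0375, 0.1108, 0], [0.0416, 0.1164, 0], [0.0416, 0.1164, 0]], "twist": [[0, 0, -2], [0, 0, -4], [0, 0, -6], [0, 0, -8], [0, 0, -10], [0, 0, -12], [0, 0, -14], [0, 0, -16], [0, 0, -18], [0, 0, -20], [-0.1, 0, -22], [-0.1, 0, -24], [-0.1, 0, -26], [-0.1, 0, -28], [-0.1, 0, -30], [-0.1, 0, -32], [-0.1, 0, -34], [-0.1, 0, -36], [-0.1, 0, -36]], "fingers": [1, 1, 1, 1, 1, 1, 1, 1, 1, 1, 1, 1, 1, 1, 1, 1, 1, 1, 1]}}

```text
clock: 13.75
tool_pos: [0.4403, -0.0365, 0.3538]
ee_rot: [[0.04, -0.112, 0.993], [-0.297, 0.947, 0.118], [-0.954, -0.3, 0.004]]
force: [-6.3, 5.2, 8.7]
finger_gap: 0.0393
```

```bash
python3 -c "
from h import *
c=imaging.capture('side');save(c,'s8')"; python3 sw.py 'list(range(2,25,2))'
```

```text
t 13.8 q [-11.2, 6.9, -4.5, 120.4, 21.3, 57.1, 68.7] p [0.4404, -0.037, 0.3539] F [-6.3, 5.4, 8.0] gap 0.039
[[0.04, -0.111, 0.993], [-0.296, 0.948, 0.118], [-0.954, -0.299, 0.005]]
2 [0.0004, 0.007, 0.0] [-0.01, 0.0, -2.0]
4 [0.001, 0.014, 0.0] [-0.02, 0.01, -4.0]
6 [0.0019, 0.0209, 0.0] [-0.03, 0.01, -6.0]
8 [0.003, 0.0278, 0.0] [-0.05, 0.02, -8.0]
10 [0.0044, 0.0347, 0.0001] [-0.06, 0.02, -10.0]
12 [0.0059, 0.0415, 0.0001] [-0.07, 0.03, -12.0]
14 [0.0078, 0.0482, 0.0001] [-0.08, 0.03, -14.0]
16 [0.0098, 0.0549, 0.0001] [-0.09, 0.04, -16.0]
18 [0.0121, 0.0615, 0.0001] [-0.1, 0.04, -18.0]
20 [0.0147, 0.0681, 0.0001] [-0.11, 0.05, -20.0]
22 [0.0174, 0.0745, 0.0001] [-0.13, 0.05, -22.0]
24 [0.0204, 0.0808, 0.0001] [-0.14, 0.05, -24.0]
stand rel pivot [ 0.0671 -0.0007  0.1889] polar 0.20049123897646404 19.556561064204306 tool lean 17.396010131569415
```

View pics/s8.png

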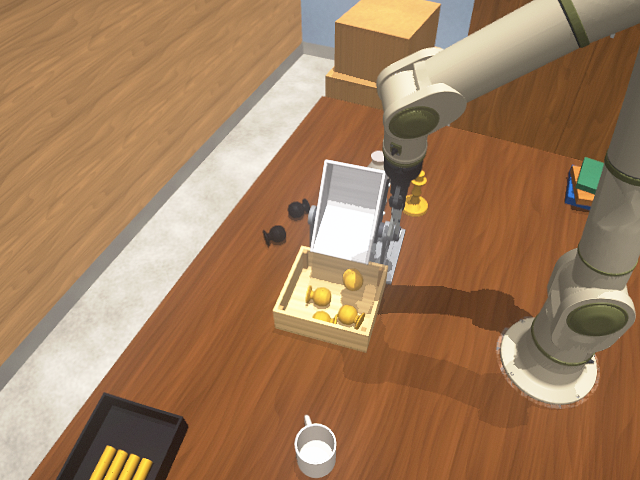

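Call:
{"api": "carry_out", "payload": {"travel": [[0.0004, 0.007, 0], [0.001, 0.014, 0], [0.0019, 0.0209, 0], [0.003, 0.0278, 0], [0.0044, 0.0347, 0], [0.0059, 0.0415, 0], [0.0078, 0.0482, 0], [0.0098, 0.0549, 0], [0.0121, 0.0615, 0], [0.0134, 0.065, 0], [0.0147, 0.068, 0], [0.0147, 0.068, 0], [0.0147, 0.068, 0]], "twist": [[0, 0, -2], [0, 0, -4], [0, 0, -6], [0, 0, -8], [0, 0, -10], [0, 0, -12], [0, 0, -14], [0, 0, -16], [-0.1, 0, -18], [-0.1, 0, -19], [-0.1, 0, -20], [-0.1, 0, -20], [-0.1, 0, -20]], "fingers": [1, 1, 1, 1, 1, 1, 1, 1, 1, 1, 1, 1, 1]}}

```text
clock: 15.1
tool_pos: [0.434, 0.0192, 0.3226]
ee_rot: [[0.074, -0.086, 0.994], [-0.607, 0.786, 0.113], [-0.791, -0.612, 0.006]]
force: [-5.5, -15.5, 36.1]
finger_gap: 0.0394
```

```bash
python3 -c "
from h import *
c=imaging.capture('side');save(c,'s9')"; python3 sw.py '[2,4]'
```

```text
t 15.15 q [-27.7, 15.3, -8.5, 123.5, 37.8, 67.5, 37.0] p [0.434, 0.0192, 0.3226] F [-5.4, -15.6, 35.3] gap 0.0393
[[0.074, -0.086, 0.994], [-0.607, 0.786, 0.113], [-0.791, -0.612, 0.007]]
2 [0.0002, 0.007, -0.0] [-0.01, -0.01, -2.0]
4 [0.0006, 0.014, -0.0001] [-0.02, -0.02, -4.0]
stand rel pivot [ 0.1237 -0.0007  0.1576] polar 0.20035438678295175 38.118273346080514 tool lean 37.718546151655
```

View pics/s9.png

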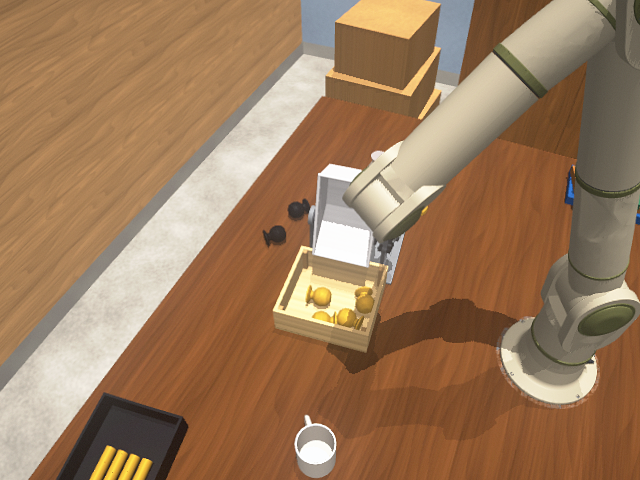

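```bash
python3 -c "
from h import *
c=imaging.capture('side');W=cloud(c);T=stand();Q=(W-T[:3,3])@T[:3,:3]
m=(abs(Q[...,1])<.07)&(Q[...,0]>-.1)&(Q[...,0]<.08)&(Q[...,2]<.36)&(Q[...,2]>.1)
P=Q[m];i=P[:,2]>.3;print(i.sum(),np.percentile(P[:,2],[90,99,100]));
f=(abs(P[:,1])<.05)&(P[:,2]>.15)&(P[:,2]<.3);print(np.polyfit(P[f,2],P[f,0],1))
f=(abs(P[:,1])<.05)
for z in np.arange(.11,.33,.02):
  k=f&(abs(P[:,2]-z)<.01);print(round(z,2),k.sum(),np.median(P[k,0]) if k.any() else 0)
"; python3 sw.py 'list(range(-4,-81,-4))'
```

```text
435 [0.30880104 0.33628192 0.33910237]
[-0.66141903  0.11351891]
0.11 209 0.07320218049237896
0.13 495 0.05412628936589034
0.15 505 0.027170990830503092
0.17 465 0.00028516635669646967
0.19 230 -0.02275882576563095
0.21 71 -0.033087682617417465
0.23 60 -0.03980307484973726
0.25 93 -0.04410609405196133
0.27 24 -0.046519307495700365
0.29 9 -0.05889156249034123
0.31 150 -0.03417402542039213
0.33 169 0.0179030846125594
t 15.2 q [-27.6, 15.3, -8.5, 123.5, 37.8, 67.5, 37.0] p [0.434, 0.0192, 0.3226] F [-4.9, -15.1, 35.5] gap 0.0392
[[0.074, -0.086, 0.994], [-0.607, 0.787, 0.113], [-0.791, -0.612, 0.007]]
-4 [0.0004, -0.014, 0.0001] [0.02, 0.02, 4.0]
-8 [0.0017, -0.0279, 0.0001] [0.04, 0.04, 8.0]
-12 [0.0041, -0.0417, 0.0002] [0.06, 0.05, 12.0]
-16 [0.0074, -0.0553, 0.0002] [0.08, 0.07, 16.0]
-20 [0.0116, -0.0686, 0.0003] [0.1, 0.09, 20.0]
-24 [0.0167, -0.0816, 0.0003] [0.12, 0.11, 24.0]
-28 [0.0228, -0.0942, 0.0003] [0.14, 0.13, 28.0]
-32 [0.0297, -0.1064, 0.0003] [0.16, 0.14, 32.0]
-36 [0.0374, -0.118, 0.0003] [0.18, 0.16, 36.0]
-40 [0.0459, -0.1291, 0.0004] [0.2, 0.18, 40.0]
-44 [0.0552, -0.1396, 0.0004] [0.22, 0.2, 44.0]
-48 [0.0652, -0.1494, 0.0004] [0.24, 0.22, 48.0]
-52 [0.0759, -0.1584, 0.0003] [0.26, 0.23, 52.0]
-56 [0.0871, -0.1667, 0.0003] [0.28, 0.25, 56.0]
-60 [0.0989, -0.1742, 0.0003] [0.3, 0.27, 60.0]
-64 [0.1112, -0.1809, 0.0003] [0.32, 0.29, 64.0]
-68 [0.124, -0.1867, 0.0002] [0.34, 0.31, 68.0]
-72 [0.1371, -0.1915, 0.0002] [0.35, 0.32, 72.0]
-76 [0.1505, -0.1955, 0.0001] [0.37, 0.34, 76.0]
-80 [0.1641, -0.1985, 0.0001] [0.39, 0.36, 80.0]
stand rel pivot [ 0.1237 -0.0007  0.1576] polar 0.2003502658393659 38.120253535947306 tool lean 37.708745499503834
```

Call:
{"api": "carry_out", "payload": {"travel": [[0, -0.007, 0], [0.0004, -0.014, 0], [0.001, -0.021, 0], [0.0017, -0.0279, 0], [0.0041, -0.0417, 0], [0.0074, -0.0553, 0], [0.0116, -0.0686, 0], [0.0167, -0.0816, 0], [0.0228, -0.0942, 0], [0.0297, -0.1064, 0], [0.0374, -0.118, 0], [0.0459, -0.1291, 0], [0.0552, -0.1396, 0], [0.0652, -0.1494, 0], [0.0759, -0.1584, 0], [0.0871, -0.1667, 0], [0.0871, -0.1667, 0]], "twist": [[0, 0, 2], [0, 0, 4], [0, 0, 6], [0, 0, 8], [0, 0, 12], [0.1, 0, 16], [0.1, 0.1, 20], [0.1, 0.1, 24], [0.1, 0.1, 28], [0.1, 0.1, 32], [0.2, 0.2, 36], [0.2, 0.2, 40], [0.2, 0.2, 44], [0.2, 0.2, 48], [0.2, 0.2, 52], [0.2, 0.2, 56], [0.2, 0.2, 56]], "fingers": [1, 1, 1, 1, 1, 1, 1, 1, 1, 1, 1, 1, 1, 1, 1, 1, 1]}}

```text
clock: 16.9
tool_pos: [0.4551, -0.1641, 0.3552]
ee_rot: [[-0.032, -0.102, 0.994], [0.321, 0.941, 0.107], [-0.946, 0.323, 0.003]]
force: [0.8, 9.6, 12.7]
finger_gap: 0.0394
```

```bash
python3 sw.py 'list(range(-2,-25,-2))'
```

```text
t 16.9 q [20.4, 15.1, 4.3, 109.6, -19.0, 66.3, 130.1] p [0.4551, -0.1641, 0.3552] F [0.8, 9.6, 12.7] gap 0.0394
[[-0.032, -0.102, 0.994], [0.321, 0.941, 0.107], [-0.946, 0.323, 0.003]]
-2 [-0.0, -0.007, 0.0] [0.01, 0.01, 2.0]
-4 [0.0002, -0.0139, 0.0001] [0.02, 0.02, 4.0]
-6 [0.0007, -0.0209, 0.0001] [0.03, 0.04, 6.0]
-8 [0.0014, -0.0278, 0.0002] [0.04, 0.05, 8.0]
-10 [0.0024, -0.0347, 0.0002] [0.05, 0.06, 10.0]
-12 [0.0036, -0.0416, 0.0002] [0.06, 0.07, 12.0]
-14 [0.005, -0.0484, 0.0003] [0.07, 0.08, 14.0]
-16 [0.0067, -0.0552, 0.0003] [0.08, 0.09, 16.0]
-18 [0.0086, -0.0619, 0.0003] [0.09, 0.11, 18.0]
-20 [0.0108, -0.0685, 0.0003] [0.1, 0.12, 20.0]
-22 [0.0131, -0.0751, 0.0004] [0.11, 0.13, 22.0]
-24 [0.0157, -0.0815, 0.0004] [0.12, 0.14, 24.0]
stand rel pivot [-0.0609 -0.0007  0.1902] polar 0.19972856663251412 -17.748772165496575 tool lean -18.82810260582746
```

Call:
{"api": "carry_out", "payload": {"travel": [[0, -0.007, 0], [0.0002, -0.0139, 0], [0.0007, -0.0209, 0], [0.0014, -0.0278, 0], [0.0024, -0.0347, 0], [0.0036, -0.0416, 0], [0.005, -0.0484, 0], [0.0067, -0.0552, 0], [0.0086, -0.0619, 0], [0.0097, -0.0652, 0], [0.0108, -0.0685, 0], [0.0119, -0.0718, 0], [0.0119, -0.0718, 0], [0.0119, -0.0718, 0]], "twist": [[0, 0, 2], [0, 0, 4], [0, 0, 6], [0, 0, 8], [0, 0, 10], [0, 0, 12], [0, 0, 14], [0, 0, 16], [0, 0, 18], [0, 0, 19], [0, 0, 20], [0, 0, 21], [0, 0, 21], [0, 0, 21]], "fingers": [1, 1, 1, 1, 1, 1, 1, 1, 1, 1, 1, 1, 1, 1]}}

```text
clock: 18.3
tool_pos: [0.462, -0.2253, 0.3225]
ee_rot: [[-0.068, -0.085, 0.994], [0.642, 0.759, 0.109], [-0.764, 0.645, 0.003]]
force: [-1.3, 7.6, 15.1]
finger_gap: 0.0386
```

```bash
python3 sw.py '[-1,-2]'
```

```text
t 18.3 q [35.0, 28.4, 2.4, 102.1, -29.5, 81.1, 146.8] p [0.462, -0.2253, 0.3225] F [-1.3, 7.6, 15.1] gap 0.0386
[[-0.068, -0.085, 0.994], [0.642, 0.759, 0.109], [-0.764, 0.645, 0.003]]
-1 [-0.0001, -0.0035, 0.0] [0.01, 0.0, 1.0]
-2 [-0.0002, -0.007, 0.0] [0.01, 0.0, 2.0]
stand rel pivot [-0.1225 -0.0007  0.1575] polar 0.1995057489691979 -37.86708895871527 tool lean -40.19773454181736
```

Call:
{"api": "carry_out", "payload": {"travel": [[0, -0.0035, 0], [0, -0.0035, 0], [0, -0.003, 0], [0, -0.002, 0], [0, 0, 0], [0, 0, 0], [0, 0, 0], [0, 0, 0]], "twist": [[0, 0, 0], [0, 0, 0], [0, 0, 0], [0, 0, 0], [0, 0, 0], [0, 0, 0], [0, 0, 0], [0, 0, 0]], "fingers": [1, 0.5, 0.4, 0.3, 0.2, 0, 0, 0]}}

```text
clock: 19.1
tool_pos: [0.462, -0.2259, 0.3223]
ee_rot: [[-0.067, -0.085, 0.994], [0.641, 0.76, 0.108], [-0.764, 0.645, 0.003]]
force: [-0.1, -0.2, 0.4]
finger_gap: 0.0853
```

```bash
python3 -c "
from h import *
s=st();c=imaging.capture('wrist');save(c,'w10')"
```

```text
t 19.1 q [35.1, 28.4, 2.3, 102.1, -29.4, 81.1, 146.7] p [0.462, -0.2259, 0.3223] F [-0.1, -0.2, 0.4] gap 0.0853
[[-0.067, -0.085, 0.994], [0.641, 0.76, 0.108], [-0.764, 0.645, 0.003]]
```

View pics/w10.png

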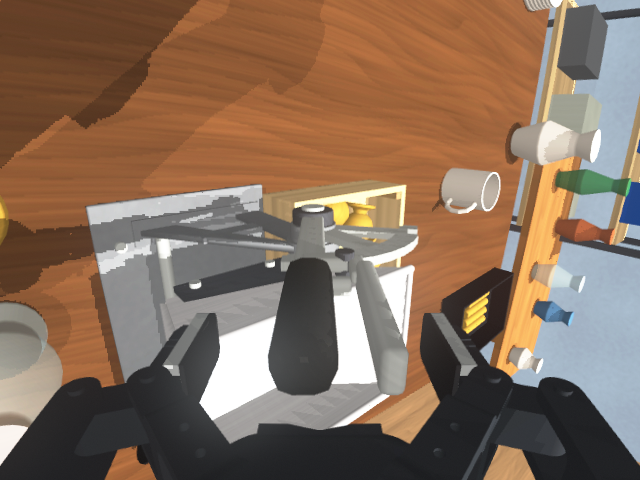

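The trigger (365–405, 260–395) has sprung back out and stands as it did before the squeeze. The tub is empty, and knobs show in the crate. Backing out along the lever.

Call:
{"api": "carry_out", "payload": {"travel": [[-0.02, 0, 0], [-0.045, 0, 0], [-0.075, 0, 0], [-0.105, 0, 0], [-0.135, 0, 0], [-0.16, 0, 0], [-0.17, 0, 0], [-0.17, 0, 0]], "twist": [[0, 0, 0], [0, 0, 0], [0, 0, 0], [0, 0, 0], [0, 0, 0], [0, 0, 0], [0, 0, 0], [0, 0, 0]], "fingers": [0, 0, 0, 0, 0, 0, 0, 0]}}

```text
clock: 19.95
tool_pos: [0.4735, -0.3357, 0.4523]
ee_rot: [[-0.066, -0.085, 0.994], [0.641, 0.76, 0.107], [-0.765, 0.644, 0.004]]
force: [0.1, -0.2, 1.0]
finger_gap: 0.0855
```

```bash
sed -i "s/'w4'/'w11'/" l.py; python3 l.py; cat > v.py <<'E'
from h import *
c=imaging.capture('top');save(c,'t11');W=cloud(c);c2=imaging.capture('side');save(c2,'s11')
T=stand()
for n,c_ in(('top0',c),('side0',c2)):
    for lab,W in(('before',np.load(n+'.npz')['W']),('after',cloud(c_))):
        Q=(W-T[:3,3])@T[:3,:3];d=Q-np.array([0,.126,.165]);b=np.radians(-40)
        lz=d[...,0]*np.sin(b)+d[...,2]*np.cos(b);lx=d[...,0]*np.cos(b)-d[...,2]*np.sin(b)
        m=(lz>.15)&(lz<.22)&(abs(lx)<.06)&(abs(d[...,1])<.02)
        print(n,lab,m.sum(),np.round(np.percentile(lx[m],[5,50,80,98]),4) if m.sum() else '')
        r=(abs(Q[...,1])<.08)&(Q[...,2]>.2)&(Q[...,2]<.26)&(Q[...,0]>-.17)&(Q[...,0]<.09)
        f=r&(Q[...,0]>.065);g=r&(Q[...,0]<-.15);print('  rim z front/back',np.median(Q[f][:,2]),np.median(Q[g][:,2]))
    if n=='top0':
        Q=(cloud(c_)-T[:3,3])@T[:3,:3];m=(Q[...,2]>.072)&(Q[...,2]<.087)&(Q[...,0]>.08)&(Q[...,0]<.3)&(abs(Q[...,1])<.16)
        print('crate',np.percentile(Q[m],[1,99],axis=0))
print([(np.round(b['bbox']).tolist(),round(b['confidence'],2)) for b in finder.look_for(c2,'knob0_mid')])
cv2.imwrite('pics/s11c.png',cv2.resize(c2['pixels'][130:370,240:460],None,fx=2.5,fy=2.5,interpolation=cv2.INTER_CUBIC)[...,::-1])
E
python3 v.py
```

```text
t 19.95 q [40.2, 29.1, 4.7, 81.3, -26.8, 101.8, 143.4] p [0.4735, -0.3357, 0.4523] F [0.1, -0.2, 1.0] gap 0.0855
[[-0.066, -0.085, 0.994], [0.641, 0.76, 0.107], [-0.765, 0.644, 0.004]]
lever_grip [([215.0, 182.0, 384.0, 375.0], 0.79)]
trigger_mid [([331.0, 197.0, 362.0, 243.0], 0.9)]
0.12 175 [0.0115 0.02   0.0278] [-0.0063  0.0009  0.0055]
0.14 247 [-0.009   0.0196  0.0342] [-0.0152 -0.0049  0.0095]
0.16 180 [-0.0112  0.007   0.0351] [-0.0057  0.0075  0.0096]
0.18 198 [-0.0115  0.0069  0.0352] [-0.0055  0.0075  0.0096]
0.2 249 [-0.0114  0.0077  0.0352] [-0.007   0.0075  0.0097]
0.22 1078 [-0.0111  0.0043  0.0357] [-0.0107  0.0005  0.0092]
0.24 0  
max lz 0.23388105901094242
[array([ 0.1732, -0.0062, -0.0007]), array([-0.1418,  0.4071, -0.0905])]
top0 before 333 [0.005  0.0362 0.0376 0.0399]
  rim z front/back 0.23027165569904318 0.22555314069857868
top0 after 327 [0.0047 0.0363 0.0379 0.0397]
  rim z front/back 0.23026136834203936 0.22587900175466968
crate [[ 0.08400619 -0.11940371  0.07323634]
 [ 0.26063052  0.11798922  0.0861293 ]]
side0 before 291 [0.0067 0.0371 0.0395 0.0425]
  rim z front/back 0.2336276210882906 0.21769507255681392
side0 after 290 [0.0063 0.0372 0.0398 0.0426]
  rim z front/back 0.23361076101888378 0.2178783248996652
[([266.0, 222.0, 286.0, 245.0], 0.85), ([304.0, 288.0, 332.0, 307.0], 0.82), ([285.0, 197.0, 311.0, 220.0], 0.64), ([355.0, 285.0, 373.0, 316.0], 0.27)]
```

View pics/s11c.png

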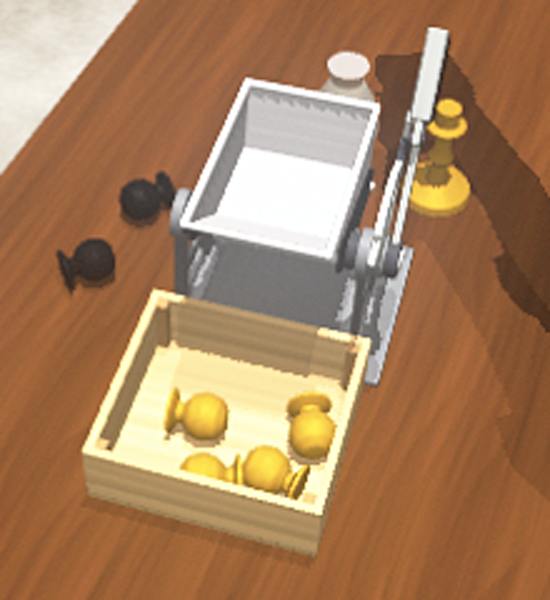

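View pics/t11.png

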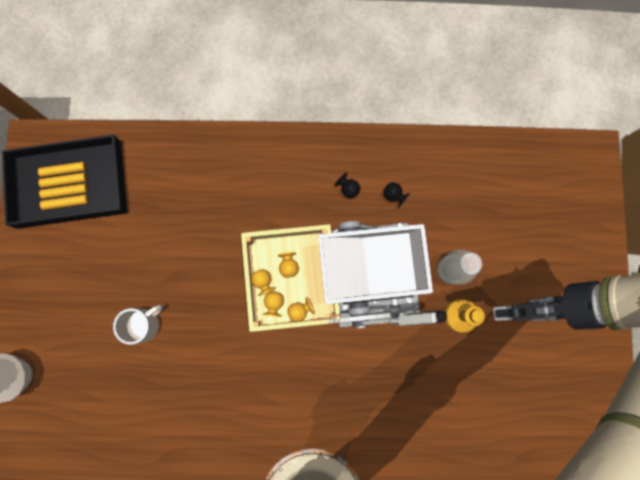

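```bash
python3 -c "
from h import *
c=imaging.capture('top');W=cloud(c);T=stand();Q=(W-T[:3,3])@T[:3,:3]
p=c['pixels'].astype(int);m=(abs(Q[...,1])<.11)&(Q[...,0]>.09)&(Q[...,0]<.25)&(p[...,0]-p[...,2]>120)
print(m.sum(),np.percentile(Q[m],[0,1,50,99,100],axis=0))
manip.job_done()"
```

```text
1207 [[ 0.10255108 -0.07114285  0.00296919]
 [ 0.10751435 -0.06251048  0.03914209]
 [ 0.17435072  0.03055333  0.05382919]
 [ 0.24348106  0.10238209  0.06339004]
 [ 0.24678893  0.10593808  0.06672014]]
the job is handed in; nothing more can be done
```

I slid the crate up to the front foot and squeezed the trigger. I then swung the lever right over so all four brass knobs dropped into the crate, swung it back, let go and handed the job in. It took about 20 s of the allowed 67 s.

**Last checks**
- **Crate:** it stands at about stand (0.150, 0) m, square and flat. Rims seen after the swing match where I left it.
- **Tip:** the lever turned about 75.5° and pressed against the stop with roughly 39 N at the wrist. The side view also showed the tub fully tipped.
- **Knobs:** all four lie on the crate floor inside the walls, and the highest point measured on them is 67 mm.
- **Cradle and trigger:** the lever, trigger face and tub rim measure within 1 mm of their starting positions, so the tub is upright and the trigger is free.
- **Bystanders and robot:** the vase, mug and candlestick look unmoved in the top view, judged by eye. The gripper is clear of everything.

**Disagreements**
- All three cameras showed the lever about 6 mm further towards the pouring side than its nominal pose, so I centred the grip on what they measured.
- In the last side view the network found only two of the knobs in the crate. It also boxed the two black look-alikes, which I left alone. I counted the four knobs by eye in the side and top pictures.

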